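Unlock the red case: keeper first, then bolt

TASK

Unlock the red steel case: swing its yellow keeper a quarter turn, fully open, so that it no longer blocks the bolt, then draw the bolt fully back out of its staple. Leave both as they are then, and leave the blue case locked.

Things in the scene. Friction and masses are not known exactly. Their poses are not given: they have to be found in the camera images.
- red_keeper (a joint): Keeper of the red case: flat yellow lever on the lid, upright pivot in its middle, black grip post on one end. rad: 0 = closed, its plain arm lies behind the bolt and blocks it; grows counterclockwise seen from above to 1.57 = fully open, at its stop. Stays where it is left (about 1 N at the grip moves it). Under about 0.2 the bolt cannot be drawn; over 1.2 it passes freely
- red_keeper_grip (a point): Centre of the keeper's black round grip post, 18 mm across, 34 mm high (top 15 mm above this point), 40 mm above the lid, 95 mm above the worktop; the lever below it ends 12 mm above the lid. z up; x points from the pivot axis to the grip (pivot 60 mm along -x); the axes turn with the keeper. Case: 200 mm along its x, 160 mm along y, lid 55 mm above the worktop, stands fast
- red_bolt (a joint): Slide bolt of the red case: a steel rod on the lid, its nose in a staple on the front wall. m: 0 = shut, 0.045 = fully drawn back, at its stop. Slides along the case's +x (from the staple towards the lid's hinges, roughly away from the robot); stays where it is left (about 2 N moves it). With the keeper closed it moves about 6 mm and is stopped by the keeper's arm
- red_bolt_grip (a point): Centre of the bolt's black grip post: same size and height as the keeper's; guides and staple reach 18 mm above the lid. Axes are the case's: z up, x the way the bolt is drawn, y left of that. The keeper's pivot lies 66 mm along +x with the bolt shut, 21 mm when drawn. Bolt shut, the case's middle lies 46 mm along +x, 30 mm along +y, and the open keeper's grip 66 mm along +x, 60 mm along +y
- blue_keeper (a joint): Keeper of the blue case, which has the same size and the same lock as the red one and stands some 0.5 m to one side of it: stays closed (near 0 rad)

How it is judged:
By the outcome, as a careful person would: the job done as asked, in the order asked, and still so for the second after the job is handed in, with the robot touching nothing.
It also fails if it takes over 45 s, if anything falls off the work surface, if the arm or the gripper's body presses on something with over 40 N, if the wrist force passes 120 N, or if a joint passes its speed limit or range.

ROBOT

A 7-joint arm with a two-finger parallel gripper is mounted at the origin on a cart in front of the work surface, level with it; the furniture and walls round the work are solid. World frame = base frame: x ahead of the robot, y to its left, z up, the work surface at z = 0. Lengths are in mm, angles in rad, forces in N, time in s.
With the tool pointing down it reaches from about 350 to 900 mm from the base axis. Payload 8.1 kg.
Tool frame: the origin (TCP) lies at the very end of the fingers, on their centre line; the grasp point (between the pads) lies 19 mm behind it; z points along the fingers, y is the direction in which the jaws open and shut (so a half turn about z gives the same grasp; the last joint's range is limited). The gripper opens to 92 mm and grips with 3 to 60 N. Pads are 19 mm wide; open, the fingers measure 130 mm over their backs; the gripper's body (75 mm by 190 mm) begins 47 mm behind the grasp point.
Start: joints at [-1.403, 0.434, 0.025, 1.573, -0.012, 1.134, -0.075], TCP at [167.216, 602.229, 226.742] pointing down, gripper open.
Joint ranges: [-2.62, 2.62], [-0.44, 2.09], [-1.27, 1.32], [0.08, 2.57], [-1.32, 4.46], [0.12, 2], [-2.74, 2.74]. Speed limits (rad/s): [2.22, 2.22, 3.01, 3.01, 3.14, 3.14, 3.14].

INTERFACE

Orientations are given as a unit quaternion [w, x, y, z].
In Python, from plant import sense, camera, sign_off gives the robot as it stands. The module is installed in compiled form; this text tells all that it offers.
- The arm moves only by the tool step_arm, never from a script. Its argument "commands" is a list of rows, each a list of 3 entries, a list of its own where there are three numbers: the shift along the world's x, y, z in cm, then the turn, a rotation vector about the world's x, y, z in units of 6 degrees (1.0 is 6 degrees), then the finger opening in cm, from 0 to 9.18. In form: [[[tx, ty, tz], [rx, ry, rz], claw], ...]. A call has 1 to 10 rows; each row is the pose to reach, as a shift and turn from the pose commanded when the call began; what a row does not reach only later rows make up. A row lasts 1/10 s, in which the tool goes at most 50 mm and 8.59 degrees, less where a joint would pass 70% of its speed; a pose out of reach is approached as far as the arm can. A call with a gripper value outside its range is refused whole. The fingers move at their own pace and stop on an object; "squeeze" is the grip in N (left out, the last holds). Time passes only in rows, so rows that repeat a pose let the fingers close. It gives the time, the measured TCP pose, the force and the opening at its end, in the units of the state.
- sense(): the state, without advancing time (a new reading comes with each control period).
- camera(name): name is "scene" or "top" or "wrist"; returns a dict with "image" (384x512x3 uint8, red, green, blue), "fx", "fy", "cx", "cy" (pixels), "rvec" (rotation vector, rad) and "tvec" (3), from world to camera coordinates, as OpenCV has them. Camera axes: x right, y down, z forward; pixel columns grow to the right and rows downward; lengths in mm; the calibration is good to about 2 mm. A picture is of the moment at which its call begins. There is no depth.
- sign_off(): hands the job in, once; it reports no verdict.
The state is a dict: "time": time; "q": joint angles; "joint_velocities": joint speeds; "effort": joint torques, N m; "tcp_pos": TCP position; "ee_rot": TCP orientation; "ft_force": force on the tool from outside, world axes, zero at the start; "ft_torque": the same for the moment, N m; "grip_width": finger opening in mm.
Only numpy, scipy, OpenCV 4.12 (cv2) and the standard library are available. Lean on these libraries where they do the work, as an engineer would, in place of code of your own. Each camera call takes 0.05 s, during which the arm holds its last target.

## Working session

There is one attempt and no reset: what is moved stays moved. The work goes in short steps, Python scripts to look and compute and a tool call to move; the robot and the scene stay as the last step left them, time stands still between calls to the robot, and variables do not carry over. Pictures are saved under pics/ and viewed, and the job is handed in when it is done.

Besides the shell and the picture viewer there is one more tool, called after "Emit:" in YAML: its name, and indented under it one key for each argument. step_arm: Moves the arm, as the interface text tells. Its arguments: {"type":"object","properties":{"commands":{"type":"array","items":{"type":"array"}},"squeeze":{"type":"number"}},"required":["commands"]}

```bash
mkdir -p pics && cat > h.py <<'E'
import numpy as np, cv2
from plant import sense, camera
def snap(n,f):
    c=camera(n); cv2.imwrite('pics/'+f,cv2.cvtColor(c['image'],cv2.COLOR_RGB2BGR)); return c
def ray(c,u,v,z):
    R=cv2.Rodrigues(np.array(c['rvec'],float))[0]; t=np.array(c['tvec'],float).ravel()
    o=-R.T@t; d=R.T@np.array([(u-c['cx'])/c['fx'],(v-c['cy'])/c['fy'],1]); 
    return o+d*(z-o[2])/d[2]
def proj(c,p):
    K=np.array([[c['fx'],0,c['cx']],[0,c['fy'],c['cy']],[0,0,1.]])
    return cv2.projectPoints(np.array(p,float).reshape(-1,1,3),np.array(c['rvec'],float),np.array(c['tvec'],float),K,None)[0].reshape(-1,2)
E
python3 - <<'E'
from h import *
s=sense();print(s)
for n in("scene","top","wrist"):
    c=snap(n,n+'0.png');R=cv2.Rodrigues(np.array(c['rvec'],float))[0];print(n,c['fx'],-R.T@np.array(c['tvec']).ravel())
E
```

```text
{'time': 0.0, 'q': array([-1.40257949,  0.43526246,  0.02502976,  1.57408749, -0.0115617 ,
        1.13404194, -0.07510343]), 'joint_velocities': array([ 0.00088033,  0.00123913,  0.00095396, -0.00065778,  0.00181206,
       -0.00113049, -0.00069089]), 'effort': array([ 6.05559326e-04, -6.67840648e+01,  9.85693149e-01, -3.14449883e+01,
       -6.04372169e-02,  4.32647823e-02,  1.78240052e-04]), 'tcp_pos': array([167.15983183, 601.68890571, 225.92486834]), 'ee_rot': array([-7.64467719e-06,  1.35048671e-01,  9.90838620e-01, -8.27729133e-04]), 'ft_force': array([0.09482692, 0.05459352, 0.02443398]), 'ft_torque': array([ 0.01102813,  0.01346565, -0.00228374]), 'grip_width': 92.13427981443004}
scene 382.0020567519943 [ -33.37370219 -648.34544761  516.20881814]
top 438.38708793264163 [ 335.02702435  -25.38699418 1350.72701684]
wrist 328.5782987432461 [103.36088813 618.77746545 383.76402467]
```

View pics/scene0.png

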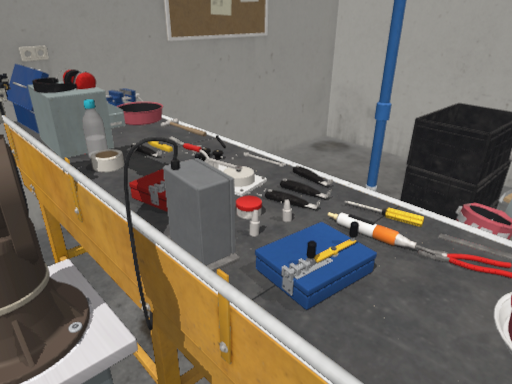

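View pics/top0.png

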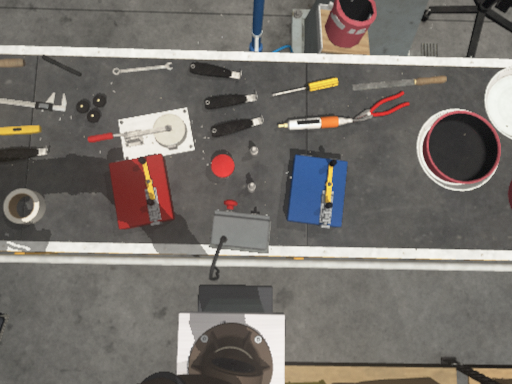

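View pics/wrist0.png

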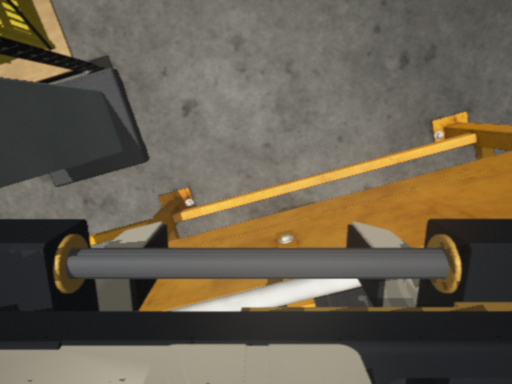

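The top view shows the red case around (140,190) with its bolt at about (154,210) and keeper at about (148,180). The blue case is around (317,190), and a grey cabinet stands between them at (240,230). I'll zoom in on the red one.

```bash
python3 - <<'E'
from h import *
c=snap('top','top1.png');im=cv2.imread('pics/top1.png')
z=cv2.resize(im[145:240,95:190],None,fx=6.2,fy=6.2,interpolation=cv2.INTER_CUBIC);cv2.imwrite('pics/topz.png',z)
print(proj(c,[[0,0,0],[167,602,226],[300,300,0]]))
hsv=cv2.cvtColor(im,cv2.COLOR_BGR2HSV)
sub=np.zeros(im.shape[:2],np.uint8);sub[150:235,100:185]=1
red=(((hsv[...,0]<8)|(hsv[...,0]>172))&(hsv[...,1]>120)&(hsv[...,2]>60)&(sub>0)).astype(np.uint8)
red=cv2.morphologyEx(red,cv2.MORPH_OPEN,np.ones((5,5)))
n,l,st,ce=cv2.connectedComponentsWithStats(red);i=1+st[1:,4].argmax()
p=cv2.findNonZero((l==i).astype(np.uint8));r=cv2.minAreaRect(p);print(r);b=cv2.boxPoints(r);print(b)
for q in b: print(ray(c,*q,55))
y=((abs(hsv[...,0].astype(int)-26)<7)&(hsv[...,1]>120)&(sub>0)).astype(np.uint8)
p=cv2.findNonZero(y);r=cv2.minAreaRect(p);print(r,[ray(c,*q,63) for q in cv2.boxPoints(r)])
E
```

```text
[[230.54269739 365.2764874 ]
 [-15.03679384 314.63292172]
 [133.80016186 260.06502856]]
((129.74325561523438, 193.5405731201172), (67.53179931640625, 33.324005126953125), 81.02737426757812)
[[108.018936 162.78651 ]
 [140.93515  157.58922 ]
 [151.46758  224.29463 ]
 [118.55136  229.49193 ]]
[586.81258512 379.46626834  55.        ]
[604.9091034 282.464705   55.       ]
[405.95896139 240.96119941  55.        ]
[388.88544636 336.08869489  55.        ]
((148.34617614746094, 180.23077392578125), (37.065948486328125, 5.295135498046875), 78.69007110595703) [array([588.19550343, 276.25700327,  63.        ]), array([591.6936769 , 261.04724798,  63.        ]), array([483.26176017, 234.11879054,  63.        ]), array([479.867237  , 249.17199126,  63.        ])]
```

View pics/topz.png

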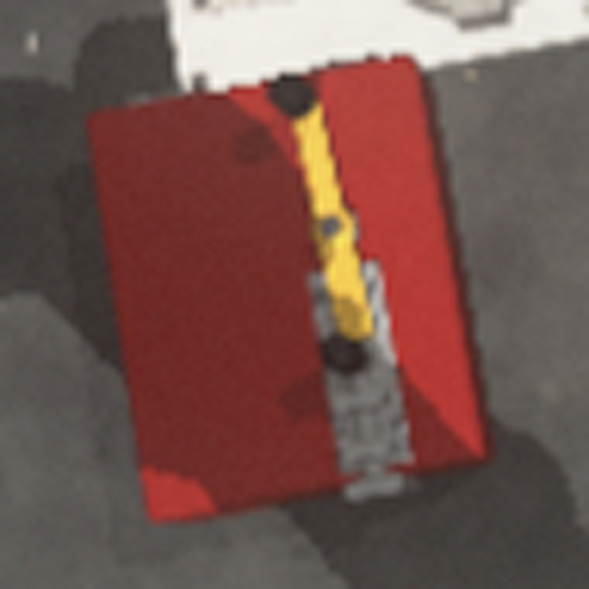

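In the zoomed view the keeper grip's black post is at about (293,95), the pivot at (330,227) and the bolt grip post at (347,353). The lid corners are at about (88,115), (408,57), (490,460) and (150,522).

```bash
cat > m.py <<'E'
from h import *
c=camera('top')
f=lambda u,v:((u+.5)/6.2-.5+95,(v+.5)/6.2-.5+145)
L=np.array([ray(c,*f(*q),55)[:2] for q in[(88,115),(410,57),(490,460),(150,522)]])
print(L.round(),[np.linalg.norm(L[i]-L[(i+1)%4]).round() for i in range(4)],L.mean(0))
ex=(L[0]+L[1]-L[2]-L[3]);yaw=np.arctan2(ex[1],ex[0]);
ey=(L[0]+L[3]-L[1]-L[2]);print('yaw',yaw,np.arctan2(-ey[0],ey[1]))
K=ray(c,*f(293,95),105)[:2];B=ray(c,*f(347,353),105)[:2];P=ray(c,*f(330,227),70)[:2]
print('K',K,'B',B,'P',P,'KB',np.linalg.norm(K-B),np.arctan2(*(K-B)[::-1]))
m=L.mean(0);X=np.array([np.cos(yaw),np.sin(yaw)]);Y=np.array([-X[1],X[0]])
Bm=m-46*X-30*Y;print('from middle B',Bm,'P',Bm+66*X,'K',Bm+126*X,'Kopen',Bm+66*X+60*Y)
E
python3 m.py
```

```text
[[586. 377.]
 [618. 224.]
 [423. 177.]
 [391. 336.]] [np.float64(157.0), np.float64(200.0), np.float64(162.0), np.float64(199.0)] [504.55963729 278.39361256]
yaw 0.22400375603845102 0.2042833529992395
K [587.75917744 267.6304376 ] B [467.79568149 236.54466895] P [531.45415082 254.98227355] KB 123.92564454332548 0.2535500678650918
from middle B [466.37295984 238.92492035] P [530.72400869 253.58583819] K [589.22496219 266.91394532] Kopen [517.39590156 312.08679169]
```

```bash
python3 - <<'E'
from h import *
c=camera('scene');t=camera('top')
# cabinet: base corner & top corners in scene
for uv in[(211,268),(238,258)]: print('cab base',ray(c,*uv,0).round())
# top view cabinet base/near edges
for uv in[(212,210),(270,215),(270,250),(210,247)]:
  for z in(0,150,200): print(uv,z,ray(t,*uv,z).round())
b=ray(c,211,268,0)
for z in(100,150,200,250): print(z,proj(c,[b[0],b[1],z]))
for uv in[(66,158),(120,145),(105,160)]: print('left box/bottle base',ray(c,*uv,0).round())
im=cv2.imread('pics/scene0.png');cv2.imwrite('pics/scenez.png',cv2.resize(im[60:280,20:270],None,fx=3,fy=2.7))
E
```

```text
cab base [367. -87.   0.]
cab base [435. -99.   0.]
(212, 210) 0 [457.  69.   0.]
(212, 210) 150 [443.  58. 150.]
(212, 210) 200 [439.  55. 200.]
(270, 215) 0 [ 445. -111.    0.]
(270, 215) 150 [ 433. -101.  150.]
(270, 215) 200 [429. -98. 200.]
(270, 250) 0 [ 338. -112.    0.]
(270, 250) 150 [ 337. -102.  150.]
(270, 250) 200 [337. -99. 200.]
(210, 247) 0 [343.  71.   0.]
(210, 247) 150 [343.  60. 150.]
(210, 247) 200 [342.  57. 200.]
100 [[208.95754266 228.98140593]]
150 [[207.84934425 207.81066058]]
200 [[206.67639009 185.40283772]]
250 [[205.43283352 161.64624416]]
left box/bottle base [376. 820.   0.]
left box/bottle base [594. 828.   0.]
left box/bottle base [475. 703.   0.]
```

View pics/scenez.png

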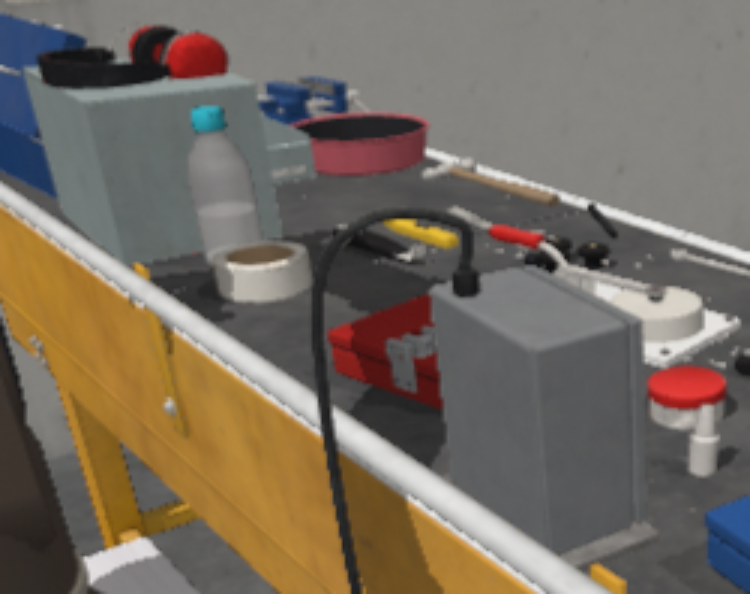

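The cabinet spans y −100..57 with its top at about z 240, so it is clear of the path. I'll move above the keeper grip.

Emit:
step_arm:
  commands:
    - [[4,-3.2,0],[0,0,0.5],5]
    - [[8.4,-6.7,0],[0,0,1],5]
    - [[12.6,-10,0],[0,0,1.5],5]
    - [[16.8,-13.3,0],[0,0,2],5]
    - [[21,-16.7,0],[0,0,2.5],5]
    - [[25.2,-20,0],[0,0,3],5]
    - [[29.4,-23.3,-0.5],[0,0,3.5],5]
    - [[33.6,-26.7,-1],[0,0,4],5]
    - [[37.8,-30,-1.5],[0,0,4.4],5]
    - [[40.5,-32.2,-2],[0,0,4.7],5]

```text
time: 1.35
tcp_pos: [559.5, 290.3, 209.1]
ee_rot: [0.0, -0.111, 0.994, 0.0]
ft_force: [-0.3, 1.1, -0.5]
grip_width: 50.3
```

Emit:
step_arm:
  commands:
    - [[1.7,-1.3,-0.5],[0,0,0],5]
    - [[1.7,-1.3,-0.5],[0,0,0],5]
    - [[1.7,-1.3,-0.5],[0,0,0],5]

```text
time: 1.65
tcp_pos: [574.8, 278.7, 203.6]
ee_rot: [-0.0, -0.11, 0.994, 0.0]
ft_force: [-0.3, 0.0, 0.1]
grip_width: 50.2
```

```bash
python3 - <<'E'
from h import *
s=sense();print(s['time'],s['q'],s['tcp_pos'],s['ee_rot'],s['ft_force'],s['grip_width'])
c=snap('wrist','w1.png');print(proj(c,[[589,267,110],[589,267,95],[531,254,70],[466.5,238.5,110]]))
E
```

```text
1.65 [-0.5792732   0.47494392  0.06629899  1.56913261 -0.03469804  1.0993029
  1.28675138] [574.77309265 278.69997697 203.56651   ] [-4.19288310e-04 -1.10008860e-01  9.93930507e-01  1.50682655e-04] [-0.32159144  0.01072661  0.05182107] 50.246380117503094
[[239.41213122 210.61176752]
 [240.32510105 205.36538707]
 [240.84744727 131.96589559]
 [235.569751    40.12186835]]
```

View pics/w1.png

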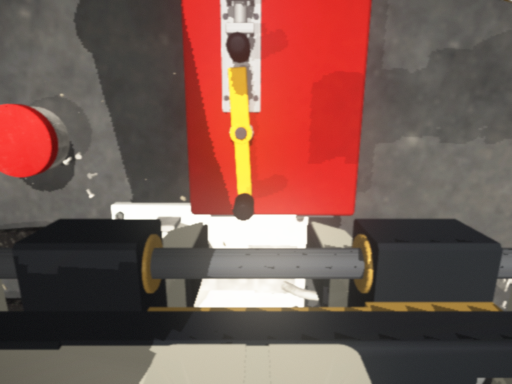

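The wrist view shows the keeper post at about (243,207), the pivot at (241,132) and the bolt post at (238,45). These are close to the predictions, so I'll refine them here.

```bash
cat > w.py <<'E'
from h import *
import sys
c=snap('wrist',sys.argv[1]);im=cv2.imread('pics/'+sys.argv[1]);g=im.max(2)
hsv=cv2.cvtColor(im,cv2.COLOR_BGR2HSV)
m=((g<60)).astype(np.uint8);m[215:]=m[215:]*1
n,l,st,ce=cv2.connectedComponentsWithStats(m)
for i in range(1,n):
    if 150<st[i,4]<2000: print(st[i],ce[i].round(1),ray(c,*ce[i],102).round(1))
y=((abs(hsv[...,0].astype(int)-27)<7)&(hsv[...,1]>150)&(hsv[...,2]>100)).astype(np.uint8);y[215:]=0
r=cv2.minAreaRect(cv2.findNonZero(y));b=cv2.boxPoints(r);print(r)
q=np.array([ray(c,*p,66)[:2] for p in b]);print(q.round(1),q.mean(0))
e=[q[1]-q[0],q[2]-q[1]];e=max(e,key=np.linalg.norm);print('lever angle',np.degrees(np.arctan2(e[1],e[0])))
E
python3 w.py w2.png
```

```text
[186 278  15  29 292] [191.4 290.1] [671.8 242.3 102. ]
[317 280  11  26 156] [321.6 289.6] [646.2 354.  102. ]
((238.5, 131.5), (125.0, 21.0), 90.0)
[[481.8 233.4]
 [477.8 250.7]
 [584.5 274.2]
 [588.8 255.2]] [533.23317871 253.36721893]
lever angle 12.378946734490201
```

```bash
python3 - <<'E'
from h import *
c=camera('wrist')
for uv,z in[((243.5,206),103),((238,46),103),((241,132.5),72)]: print(ray(c,*uv,z).round(1))
E
```

```text
[585.9 271.3 103. ]
[467.9 241.7 103. ]
[530.5 255.9  72. ]
```

Emit:
step_arm:
  commands:
    - [[1.3,-1.0,-4],[0,0,0],5]
    - [[1.3,-1.0,-8],[0,0,0],5]
    - [[1.3,-1.0,-11],[0,0,0],5]
    - [[1.3,-1.0,-12],[0,0,0],5]
    - [[1.3,-1.0,-12],[0,0,0],5]
    - [[1.3,-1.0,-12],[0,0,0],5]

```text
time: 2.4
tcp_pos: [588.6, 269.8, 85.5]
ee_rot: [0.001, -0.111, 0.994, 0.001]
ft_force: [1.1, -0.2, 1.0]
grip_width: 50.2
```

```bash
python3 - <<'E'
from h import *
s=sense();print(s['time'],s['q'],s['tcp_pos'],s['ee_rot'],s['ft_force'],s['grip_width'])
c=snap('wrist','w3.png')
E
```

```text
2.4 [-0.54965169  0.60404049  0.05677794  1.66830872 -0.04251968  0.86830012
  1.31756453] [588.56276636 269.75720718  85.52238263] [ 9.49344953e-04 -1.10901030e-01  9.93830873e-01  5.06775429e-04] [ 1.14720813 -0.22129184  1.00766963] 50.218209051073885
```

View pics/w3.png

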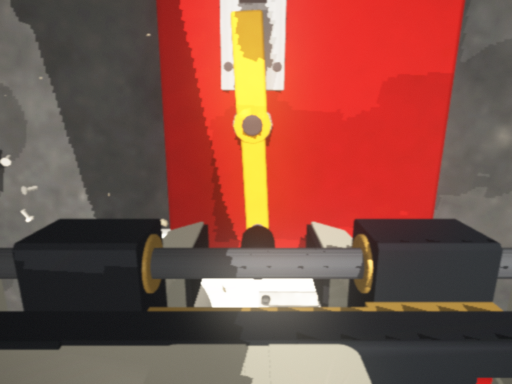

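The post (about (258,240)) lies centred between the fingers. I'll go 4 mm lower and close gently.

Emit:
step_arm:
  commands:
    - [[0,0,-0.4],[0,0,0],3]
    - [[0,0,-0.4],[0,0,0],1.5]
    - [[0,0,-0.4],[0,0,0],1.5]
    - [[0,0,-0.4],[0,0,0],1.0]
    - [[0,0,-0.4],[0,0,0],1.0]
  squeeze: 10

```text
time: 2.95
tcp_pos: [588.2, 268.9, 80.1]
ee_rot: [0.0, -0.11, 0.994, 0.0]
ft_force: [0.5, -0.4, 0.8]
grip_width: 17.7
```

```bash
python3 - <<'E'
from h import *
s=sense();print(s['time'],s['tcp_pos'],s['ft_force'],s['ft_torque'],s['grip_width'])
# arc shifts (cm) about pivot P from angle a0
a0=np.radians(12.9);r=6.0
for d in range(0,96,6):
    a=a0+np.radians(d);print(d,(r*np.array([np.cos(a)-np.cos(a0),np.sin(a)-np.sin(a0)])).round(2))
E
```

```text
2.95 [588.1870626  268.87351813  80.11643148] [ 0.49682441 -0.4271225   0.78226785] [ 0.167823   -0.07826909 -0.04881828] 17.73554955858447
0 [0. 0.]
6 [-0.17  0.6 ]
12 [-0.41  1.19]
18 [-0.7   1.74]
24 [-1.05  2.26]
30 [-1.45  2.74]
36 [-1.9   3.18]
42 [-2.4   3.57]
48 [-2.93  3.9 ]
54 [-3.49  4.18]
60 [-4.08  4.4 ]
66 [-4.69  4.55]
72 [-5.32  4.64]
78 [-5.94  4.66]
84 [-6.57  4.62]
90 [-7.19  4.51]
```

Gripped at 17.7 mm. First part of the arc.

Emit:
step_arm:
  commands:
    - [[-0.17,0.6,0],[0,0,0.7],1.0]
    - [[-0.41,1.19,0],[0,0,1.4],1.0]
    - [[-0.7,1.74,0],[0,0,2.1],1.0]
    - [[-1.05,2.26,0],[0,0,2.8],1.0]
    - [[-1.45,2.74,0],[0,0,3.5],1.0]
    - [[-1.9,3.18,0],[0,0,4.2],1.0]
    - [[-2.4,3.57,0],[0,0,4.9],1.0]
    - [[-2.4,3.57,0],[0,0,4.9],1.0]

```text
time: 3.75
tcp_pos: [564.2, 304.6, 80.1]
ee_rot: [0.0, -0.36, 0.933, 0.0]
ft_force: [1.2, 0.1, -0.9]
grip_width: 17.4
```

```bash
python3 - <<'E'
from h import *
s=sense();print(s['time'],s['q'][-1],s['tcp_pos'],s['ft_force'],s['ft_torque'],s['grip_width'])
c=snap('wrist','w4.png')
E
```

```text
3.75 1.6751062287380947 [564.19092771 304.57409592  80.11749586] [ 1.23620136  0.12283184 -0.90358707] [ 0.10454845 -0.33470962  0.14790998] 17.358241680320365
```

View pics/w4.png

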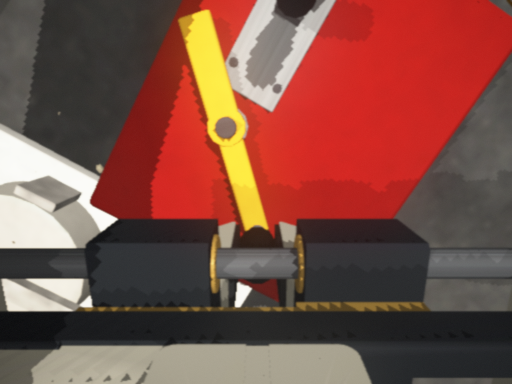

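The lever has followed about 42°, pivot at (226,127), with the post still held. Next, the second part of the arc.

Emit:
step_arm:
  commands:
    - [[-0.53,0.33,0],[0,0,0.8],1.0]
    - [[-1.09,0.61,0],[0,0,1.6],1.0]
    - [[-1.68,0.83,0],[0,0,2.4],1.0]
    - [[-2.29,0.98,0],[0,0,3.2],1.0]
    - [[-2.92,1.07,0],[0,0,4.0],1.0]
    - [[-3.54,1.09,0],[0,0,4.8],1.0]
    - [[-4.17,1.05,0],[0,0,5.6],1.0]
    - [[-4.6,0.99,0],[0,0,6.4],1.0]
    - [[-4.6,0.99,0],[0,0,6.4],1.0]

```text
time: 4.7
tcp_pos: [519.6, 313.5, 80.2]
ee_rot: [0.001, -0.646, 0.764, -0.001]
ft_force: [3.9, 0.0, -1.1]
grip_width: 17.6
```

Emit:
step_arm:
  commands:
    - [[-0.2,-0.04,0],[0,0,0],1.0]
    - [[-0.3,-0.07,0],[0,0,0],1.0]
    - [[-0.3,-0.07,0],[0,0,0],1.0]

```text
time: 5.0
tcp_pos: [519.3, 313.4, 80.4]
ee_rot: [0.003, -0.644, 0.765, -0.001]
ft_force: [13.7, 2.6, -7.8]
grip_width: 17.3
```

```bash
python3 - <<'E'
from h import *
s=sense();print(s['time'],s['q'][-1],s['tcp_pos'],s['ft_force'],s['ft_torque'],s['grip_width'])
d=s['tcp_pos'][:2]-[530,255.5];print(np.degrees(np.arctan2(d[1],d[0])),np.linalg.norm(d))
c=snap('wrist','w5.png')
E
```

```text
5.0 2.1659392313785633 [519.29339376 313.35446991  80.40228939] [13.73974871  2.61356007 -7.76983348] [ 0.40809697 -2.78393604  0.06260994] 17.34009785558843
100.4845976650083 58.83681760497341
```

View pics/w5.png

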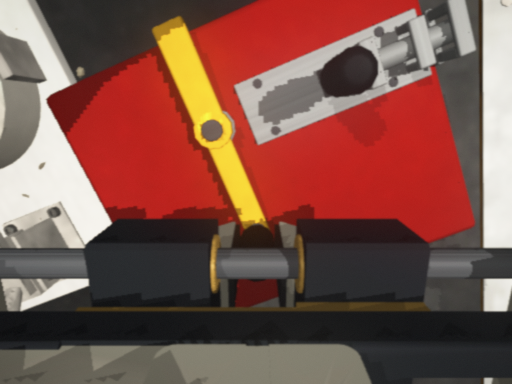

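The keeper is at its stop: 14 N reaction, no further motion, and the lever looks square to the bolt. I'll relieve the load, release, then rise.

Emit:
step_arm:
  commands:
    - [[0.25,0.05,0],[0,0,0],1.0]
    - [[0.25,0.05,0],[0,0,0],2.5]
    - [[0.25,0.05,0],[0,0,0],4.5]
    - [[0.25,0.05,0],[0,0,0],4.5]
    - [[0.25,0.05,3],[0,0,0],4.5]
    - [[0.25,0.05,7],[0,0,0],4.5]
    - [[0.25,0.05,10],[0,0,0],4.5]
    - [[0.25,0.05,10],[0,0,0],4.5]

```text
time: 5.85
tcp_pos: [519.0, 315.9, 184.5]
ee_rot: [0.004, -0.646, 0.763, -0.0]
ft_force: [0.2, 0.8, -0.1]
grip_width: 45.2
```

```bash
python3 - <<'E'
from h import *
s=sense();print(s['time'],s['q'][-1],s['tcp_pos'],s['ft_force'],s['ee_rot'],s['grip_width'])
c=snap('wrist','w6.png')
print(proj(c,[[517,312.5,103],[531,255,72],[467.5,240,103]]))
E
```

```text
5.85 2.208843281633857 [518.9904032  315.86666764 184.48483695] [ 0.18697341  0.76413492 -0.08921522] [ 3.51374303e-03 -6.45986248e-01  7.63340936e-01 -1.90298423e-04] 45.158214528685384
[[258.68961662 195.72735118]
 [229.71050801 120.28575372]
 [312.09163923  84.29608597]]
```

View pics/w6.png

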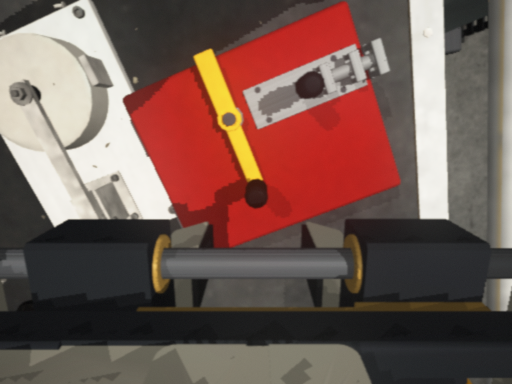

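The keeper is open with its post at (256,192), pivot at (229,119) and bolt post at (311,85). I'll check the angle and fix the bolt target.

```bash
python3 - <<'E'
from h import *
c=camera('wrist');im=cv2.cvtColor(c['image'],cv2.COLOR_RGB2BGR)
hsv=cv2.cvtColor(im,cv2.COLOR_BGR2HSV)
y=((abs(hsv[...,0].astype(int)-27)<7)&(hsv[...,1]>150)&(hsv[...,2]>100)).astype(np.uint8);y[215:]=0
b=cv2.boxPoints(cv2.minAreaRect(cv2.findNonZero(y)));q=np.array([ray(c,*p,66)[:2] for p in b])
e=max([q[1]-q[0],q[2]-q[1]],key=np.linalg.norm);print('lever',np.degrees(np.arctan2(e[1],e[0])))
for uv,z in[((256,192),103),((311,85),103),((229,119),72)]: print(ray(c,*uv,z).round(1))
# case edge
red=(((hsv[...,0]<6)|(hsv[...,0]>174))&(hsv[...,1]>150)).astype(np.uint8);red[215:]=0
h=cv2.convexHull(cv2.findNonZero(red)).reshape(-1,2)
a=cv2.approxPolyDP(h,6,True).reshape(-1,2);w=np.array([ray(c,*p,55)[:2] for p in a])
for i in range(len(a)): d=w[(i+1)%len(a)]-w[i];print(a[i],w[i].round(),np.linalg.norm(d).round(),np.degrees(np.arctan2(d[1],d[0])).round(1))
E
```

```text
lever 104.33686461691157
[517.3 307.7 103. ]
[467.6 239.4 103. ]
[530.  252.8  72. ]
[399 185] [393. 334.] 70.0 13.3
[325 214] [461. 350.] 136.0 -9.5
[175 214] [596. 328.] 107.0 -78.6
[122 100] [617. 223.] 195.0 -167.7
[345   3] [426. 181.] 156.0 102.1
```

Emit:
step_arm:
  commands:
    - [[-0.6,-1,0],[0,0,-1.3],4.5]
    - [[-1.3,-1.9,0],[0,0,-2.6],4.5]
    - [[-1.9,-2.9,0],[0,0,-3.9],4.5]
    - [[-2.6,-3.8,0],[0,0,-5.2],4.5]
    - [[-3.2,-4.8,0],[0,0,-6.5],4.5]
    - [[-3.9,-5.7,0],[0,0,-7.8],4.5]
    - [[-4.5,-6.7,0],[0,0,-9.1],4.5]
    - [[-5.15,-7.65,0],[0,0,-10.3],4.5]
    - [[-5.15,-7.65,0],[0,0,-11.3],4.5]
    - [[-5.15,-7.65,0],[0,0,-11.3],4.5]

```text
time: 6.95
tcp_pos: [464.9, 236.9, 178.6]
ee_rot: [-0.001, -0.109, 0.994, -0.001]
ft_force: [-0.3, -0.4, -0.1]
grip_width: 45.2
```

```bash
python3 - <<'E'
from h import *
s=sense();print(s['time'],s['q'][-1],s['tcp_pos'],s['ft_force'],s['ee_rot'],s['grip_width'])
c=snap('wrist','w7.png')
print(proj(c,[[517,309.5,103],[531,254,72],[467.5,239.5,103]]))
E
```

```text
6.95 1.2044011319359433 [464.92125336 236.88025998 178.60398447] [-0.26853253 -0.41311918 -0.13178733] [-1.14752363e-03 -1.09477347e-01  9.93988429e-01 -6.30028778e-04] 45.187508244532616
[[333.38006162 284.73950111]
 [260.33578104 268.30492119]
 [260.44999689 207.26165993]]
```

View pics/w7.png

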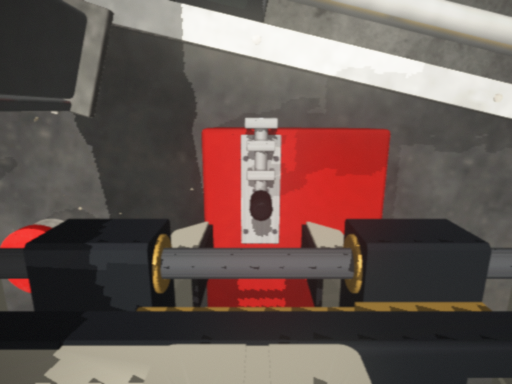

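The bolt post is at (261,206), as predicted at (260,207). Now I'll descend and grip.

Emit:
step_arm:
  commands:
    - [[0.25,0.25,-4],[0,0,0],4.5]
    - [[0.25,0.25,-8],[0,0,0],4.5]
    - [[0.25,0.25,-9.8],[0,0,0],4.5]
    - [[0.25,0.25,-9.8],[0,0,0],4.5]
    - [[0.25,0.25,-9.8],[0,0,0],3]
    - [[0.25,0.25,-9.8],[0,0,0],1]
    - [[0.25,0.25,-9.8],[0,0,0],1]
    - [[0.25,0.25,-9.8],[0,0,0],1]
    - [[0.25,0.25,-9.8],[0,0,0],1]
  squeeze: 20

```text
time: 7.9
tcp_pos: [469.0, 240.6, 82.8]
ee_rot: [0.001, -0.111, 0.994, 0.001]
ft_force: [-1.8, 0.7, 5.9]
grip_width: 17.4
```

Emit:
step_arm:
  commands:
    - [[0.6,0.13,0],[0,0,0],1]
    - [[1.2,0.27,0],[0,0,0],1]
    - [[1.8,0.4,0],[0,0,0],1]
    - [[2.4,0.54,0],[0,0,0],1]
    - [[3.0,0.68,0],[0,0,0],1]
    - [[3.6,0.81,0],[0,0,0],1]
    - [[4.2,0.95,0],[0,0,0],1]
    - [[4.2,0.95,0],[0,0,0],1]

```text
time: 8.7
tcp_pos: [512.1, 250.0, 82.9]
ee_rot: [0.001, -0.11, 0.994, 0.0]
ft_force: [1.7, -0.5, 5.0]
grip_width: 17.3
```

```bash
python3 - <<'E'
from h import *
s=sense();print(s['time'],s['tcp_pos'],s['ft_force'],s['ft_torque'],s['grip_width'])
c=snap('wrist','w8.png')
E
```

```text
8.7 [512.06380994 250.00983056  82.85948158] [ 1.73363368 -0.54825108  4.95436788] [-0.03864498 -0.35062758  0.05206735] 17.254608992355358
```

View pics/w8.png

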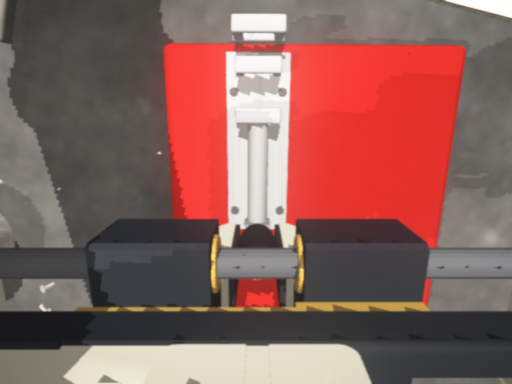

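The bolt nose is out of the staple at about (257,120). I'll push on to the stop in small steps.

Emit:
step_arm:
  commands:
    - [[0.2,0.05,0],[0,0,0],1]
    - [[0.2,0.05,0],[0,0,0],1]

```text
time: 8.95
tcp_pos: [512.3, 250.0, 82.8]
ee_rot: [-0.0, -0.11, 0.994, 0.0]
ft_force: [-4.8, -0.4, 9.5]
grip_width: 17.3
```

Emit:
step_arm:
  commands:
    - [[0.2,0.05,0],[0,0,0],1]
    - [[0.2,0.05,0],[0,0,0],1]

```text
time: 9.15
tcp_pos: [512.4, 250.1, 82.7]
ee_rot: [-0.002, -0.111, 0.994, -0.0]
ft_force: [-10.1, -3.3, 16.7]
grip_width: 17.0
```

The bolt is at its stop: 10 N reaction and no motion. I'll relieve, release and rise.

Emit:
step_arm:
  commands:
    - [[-0.35,-0.08,0],[0,0,0],1]
    - [[-0.35,-0.08,0],[0,0,0],2.2]
    - [[-0.35,-0.08,0],[0,0,0],2.8]
    - [[-0.35,-0.08,0],[0,0,0],2.8]
    - [[-0.35,-0.08,0],[0,0,0],2.8]
    - [[-0.35,-0.08,3],[0,0,0],2.8]
    - [[-0.35,-0.08,7],[0,0,0],2.8]
    - [[-0.35,-0.08,11],[0,0,0],2.8]
    - [[-0.35,-0.08,13],[0,0,0],2.8]
    - [[-0.35,-0.08,13],[0,0,0],2.8]

```text
time: 10.15
tcp_pos: [512.7, 250.7, 215.2]
ee_rot: [0.003, -0.11, 0.994, 0.001]
ft_force: [0.1, 0.8, -0.3]
grip_width: 27.8
```

Emit:
step_arm:
  commands:
    - [[-1,4,1],[0,0,0],2.8]
    - [[-2,8,2],[0,0,0],2.8]
    - [[-3,12,2],[0,0,0],2.8]
    - [[-4,16,2],[0,0,0],2.8]
    - [[-6,20,2],[0,0,0],2.8]
    - [[-8,24,2],[0,0,0],2.8]
    - [[-10,28,2],[0,0,0],2.8]
    - [[-12,30,2],[0,0,0],2.8]
    - [[-12,30,2],[0,0,0],2.8]

```text
time: 11.05
tcp_pos: [385.2, 553.8, 229.8]
ee_rot: [-0.002, -0.114, 0.993, 0.0]
ft_force: [-0.0, -0.1, 0.5]
grip_width: 28.0
```

```bash
python3 - <<'E'
from h import *
s=sense();print(s['time'],s['tcp_pos'],s['ft_force'],s['joint_velocities'].round(3))
c=snap('top','t9.png');im=cv2.imread('pics/t9.png')
a=cv2.resize(im[140:240,95:185],None,fx=4.4,fy=5);b=cv2.resize(im[140:240,272:362],None,fx=4.4,fy=5)
cv2.imwrite('pics/t9z.png',np.hstack([a,b]))
E
```

```text
11.05 [385.24229253 553.76729276 229.76164678] [-0.04145618 -0.09646462  0.51921373] [ 0.05  -0.019  0.055  0.024  0.022  0.003  0.042]
```

View pics/t9z.png

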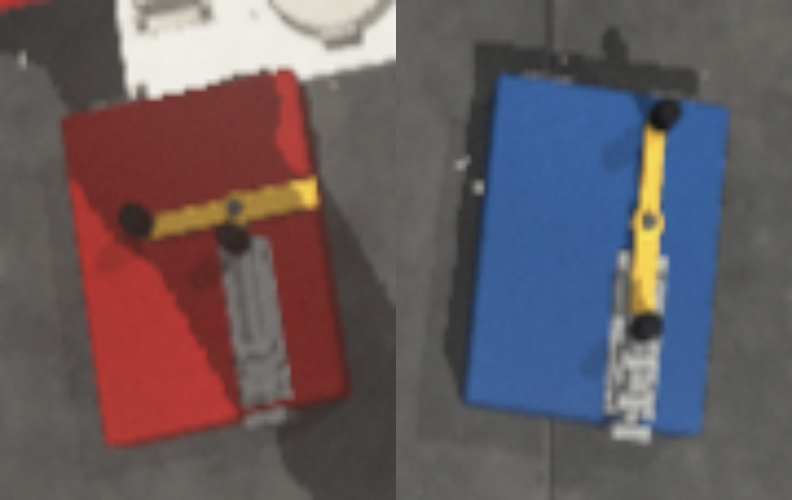

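The red keeper lies crosswise, with its post at (135,220) and pivot at (234,207). The bolt post is drawn up beside the pivot at (233,238). The blue lock is unchanged. I'll do a quick numeric check.

```bash
python3 - <<'E'
from h import *
c=camera('top');f=lambda u,v:(u/4.4+95-.4,v/5+140-.4)
K=ray(c,*f(135,220),103)[:2];B=ray(c,*f(233,238),103)[:2];P=ray(c,*f(234,207),70)[:2]
print(K,B,P)
X=np.array([np.cos(.222),np.sin(.222)]);Y=np.array([-X[1],X[0]])
P2=np.array([530.5,254.5])
d=K-P2;print('keeper deg',np.degrees(np.arctan2(d[1],d[0])-.222),np.linalg.norm(d));print('pivot from bolt along x',(P2-B)@X,(P-B)@X,'B moved',(B-[467.5,239.5])@X, 'K rel B',(K-B)@X,(K-B)@Y)
im=cv2.cvtColor(c['image'],cv2.COLOR_RGB2BGR);hsv=cv2.cvtColor(im,cv2.COLOR_BGR2HSV)
y=((abs(hsv[...,0].astype(int)-26)<8)&(hsv[...,1]>110)).astype(np.uint8);y[:150]=0;y[235:]=0;y[:,:105]=0;y[:,185:]=0
p=cv2.findNonZero(y).reshape(-1,2);w=np.array([ray(c,*q,66)[:2] for q in p],np.float32)
v=cv2.fitLine(w,cv2.DIST_L2,0,.01,.01).ravel();print('lever',np.degrees(np.arctan2(v[1],v[0])-.222)%180,len(p))
E
```

```text
[518.02188088 311.5268246 ] [508.99361338 247.57813284] [532.02870233 255.08413371]
keeper deg 89.6227812931281 58.37604115787019
pivot from bolt along x 22.50266271266411 24.122464348819314 B moved 42.253971421238006 K rel B 22.88699077076097 60.39147659806491
lever 90.34174 143
```

The keeper reads 90°. The bolt reads 42–44 mm, at a resolution of about 3 mm per pixel, so I'll take a closer look with the wrist camera.

Emit:
step_arm:
  commands:
    - [[3,-4,0],[0,0,0],2.8]
    - [[6,-8,0],[0,0,0],2.8]
    - [[9,-12,0],[0,0,0],2.8]
    - [[12,-16,0],[0,0,0],2.8]
    - [[15,-20,0],[0,0,0],2.8]
    - [[18,-24,0],[0,0,0],2.8]
    - [[20,-27,0],[0,0,0],2.8]
    - [[20.5,-28,0],[0,0,0],2.8]
    - [[20.5,-28,0],[0,0,0],2.8]
    - [[20.5,-28,0],[0,0,0],2.8]

```text
time: 12.15
tcp_pos: [595.3, 270.2, 231.6]
ee_rot: [-0.0, -0.11, 0.994, 0.0]
ft_force: [0.8, 0.2, -0.4]
grip_width: 28.5
```

```bash
python3 - <<'E'
from h import *
c=snap('wrist','w10.png');im=cv2.imread('pics/w10.png')
z=cv2.resize(im[20:220,120:400],None,fx=2.8,fy=2.8,interpolation=cv2.INTER_CUBIC);cv2.imwrite('pics/w10z.png',z)
X=np.array([np.cos(.222),np.sin(.222)])
B0=np.array([467.6,239.5])
for m in(.041,.045): print(m,(proj(c,[*(B0+X*m*1000),110])-[120,20])*2.8)
print((proj(c,[[530.5,254.5,70],[517,312.5,110]])-[120,20])*2.8)
E
```

```text
0.041 [[378.34784687 167.1020398 ]]
0.045 [[378.38286236 181.69266633]]
[[381.4037032  252.09585564]
 [583.62481507 250.21781647]]
```

View pics/w10z.png

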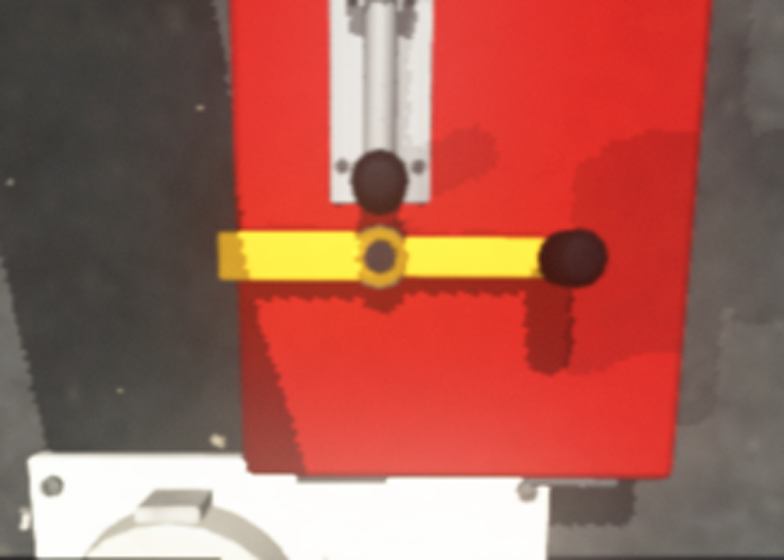

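The blob centres put the keeper post at (573,258), the pivot at (380,257) and the bolt post at (380,181). The keeper-to-bolt offset is 77 px, about 21.1 mm along the case x against 21 mm specified for fully drawn. The arm is well clear, so I'm handing in.

```bash
python3 - <<'E'
from plant import sense, sign_off
s=sense();print(s['time'],s['ft_force'],s['tcp_pos']);print(sign_off())
E
```

```text
12.2 [-0.34270963  0.18781065 -0.36074186] [594.93531518 271.21569319 231.63312728]
the job is handed in; nothing more can be done
None
```

The red case is unlocked: its keeper is swung fully open and its bolt is drawn all the way back. I opened the keeper first and stopped when it met its stop with about 14 N. I then drew the bolt until it met its stop with about 10 N. After each one I released the grip post and lifted clear. I handed the job in at 12.2 s with the arm touching nothing.

- **Keeper:** in the overhead picture it reads about 90° open (89.6° from the post, 90.3° from the lever). An earlier wrist picture gave about 91.5°.
- **Bolt:** the checks disagree slightly. The overhead picture gave only 42–43 mm drawn, but it resolves only about 3 mm per pixel. In the wrist picture, measuring from the keeper post gave 21.1 mm, against 21 mm for fully drawn. Measuring from the pivot came out nearer 43 mm. I trusted the contact at the stop and the keeper-post measurement, and did not push again.
- **Blue case:** not touched, and its keeper still looks closed in the overhead picture.

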